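# Shut the dust lid over the beaker and bolt it

## Task

Keep the clean open beaker free of dust: with the fingertips, push the lid of the case's bay in which the beaker stands right down until it lies shut, and only then push that bay's sliding bolt fully home over the lid. Leave the other bay, with the screw-lid pot, open and its bolt drawn back, and neither lift nor disturb anything else.

Things in the scene. Friction and masses are not known exactly. Their poses are not given: they have to be found in the camera images.
- case: The case: a white two-bay glassware case, 158 (x) x 250 (y) x 80 mm, fixed to the bench. Origin at bench level, x points to its back (hinge side), away from the robot, y to its left, z up; the case is turned up to 0.25 rad. Two open-topped bays, 88 (x) x 100 mm inside, 74 mm deep, centred at (0.002, +0.065) left and (0.002, -0.065) right in its frame. In front of the bays (x from -0.100 to -0.043) is a solid ledge whose top is at z = 0.080, with one sliding bolt per bay.
- beaker_mid (a point): Centre of the open glass-clear beaker, 44 mm wide, 55 mm tall, without a lid, standing loose in one of the two bays (floor 6 mm above the bench).
- pot_mid (a point): Centre of the white sample pot with a screw lid, 54 mm wide, 68 mm tall, standing loose in the other bay.
- lid_left (a joint): Angle of the left bay's lid (rad): 0 = lying shut, 1.57 = upright, at most 1.9. Flat grey lid 104 (x) x 112 x 5 mm hinged at the back; the hinge axis runs along the case's y through (0.055, +0.065, 0.082) in the case frame, and the open lid swings over it towards the robot to close. A friction hinge: it stays at any angle and does not fall; about 1 to 2 N near its edge moves it. Shut, its upper face is at z = 0.085 and its front edge at case x = -0.053.
- lid_left_edge (a point): Middle of the free edge of the left lid, 108 mm from the hinge axis, half-way through its thickness.
- bolt_left (a joint): Travel of the left bay's steel sliding bolt (m): 0 = drawn back, 0.018 = fully home, its tongue over the front edge of the shut lid. It slides along the case's +x (away from the robot), about 2 N, no spring.
- bolt_left_push (a point): Middle of the front (robot-side) face of the left bolt's thumb piece, an upright tab 8 (x) x 30 (y) mm, from z = 0.086 to 0.110 (this point at 0.100), to be pushed along the case's +x. The bolt's own foot reaches as far forward as the tab; two guides whose tops are at z = 0.091 stand 17 mm each side of its middle, further back (their front ends at case x = -0.070). The ledge in front of it is free.
- lid_right (a joint): Angle of the right bay's lid (rad): 0 = lying shut, 1.57 = upright, at most 1.9. Flat grey lid 104 (x) x 112 x 5 mm hinged at the back; the hinge axis runs along the case's y through (0.055, -0.065, 0.082) in the case frame, and the open lid swings over it towards the robot to close. A friction hinge: it stays at any angle and does not fall; about 1 to 2 N near its edge moves it. Shut, its upper face is at z = 0.085 and its front edge at case x = -0.053.
- lid_right_edge (a point): Middle of the free edge of the right lid, 108 mm from the hinge axis, half-way through its thickness.
- bolt_right (a joint): Travel of the right bay's steel sliding bolt (m): 0 = drawn back, 0.018 = fully home, its tongue over the front edge of the shut lid. It slides along the case's +x (away from the robot), about 2 N, no spring.
- bolt_right_push (a point): Middle of the front (robot-side) face of the right bolt's thumb piece, an upright tab 8 (x) x 30 (y) mm, from z = 0.086 to 0.110 (this point at 0.100), to be pushed along the case's +x. The bolt's own foot reaches as far forward as the tab; two guides whose tops are at z = 0.091 stand 17 mm each side of its middle, further back (their front ends at case x = -0.070). The ledge in front of it is free.
- bench_timer: Bench timer, 35x68x65 mm, standing on the bench to the right of the case. Origin under its middle.
- dropper: Dropper bottle, 36 mm wide, 101 mm tall, standing on the bench left of the case. Origin under its middle.
- marker: Marker pen, 138 mm long, 18 mm thick, lying on the bench in front of the case. Origin under its middle.
Mind the look-alikes: they are no part of the job. Leave any green or red look-alike of the part that bears pot_mid alone.

How it is judged:
By the outcome, as a careful person would: the job done as asked, in the order asked, and still so for the second after the job is handed in, with the robot touching nothing.
It also fails if it takes over 42 s, if anything falls off the work surface, if the arm or the gripper's body presses on something with over 40 N, if the wrist force passes 120 N, or if a joint passes its speed limit or range.

## Robot

A 6-joint arm with a two-finger parallel gripper is mounted at the origin on a cart in front of the work surface, level with it; the furniture and walls round the work are solid. World frame = base frame: x ahead of the robot, y to its left, z up, the work surface at z = 0. Lengths are in m, angles in rad, forces in N, time in s.
With the tool pointing down it reaches from about 0.3 to 0.775 m from the base axis. Payload 14.6 kg.
Tool frame: the origin (TCP) lies on the centre line of the jaws, within the pads' length; the fingertips stand 19 mm ahead of it and the grasp point (between the pads) is the TCP (bot.nose_length is the distance from the TCP to the fingertips, in m); z points along the fingers, y is the direction in which the jaws open and shut (so a half turn about z gives the same grasp; the last joint's range is limited). The gripper opens to 94 mm and grips with 3 to 60 N. Pads are 16 mm wide; open, the fingers measure 119 mm over their backs; the gripper's body (75 mm by 177 mm) begins 78 mm behind the grasp point.
Start: joints at [-1.413, 0.3, 1.521, -0, 1.321, -0.067], TCP at [0.123, -0.536, 0.192] pointing down, gripper open.
Joint ranges: [-3.03, 3.03], [-0.79, 2.21], [0.23, 2.52], [-1.04, 4.18], [0, 3.07], [-2.55, 2.55]. Speed limits (rad/s): [2.22, 2.22, 2.57, 3.14, 3.14, 3.14].

## Interface

Orientations are given as a 3x3 rotation matrix whose columns are the frame's x, y, z axes.
In Python, from station import sensors, capture, bot, spot_in, regions_of, spot_point gives the robot as it stands. The module is installed in compiled form; this text tells all that it offers.
- The arm moves only by the shell command python3 -m inch 'ROWS'. ROWS is JSON, a list of rows, each a list of 7 numbers: the shift along the tool's x, y, z in m, then the turn, a rotation vector about the tool's x, y, z in rad, then the finger opening in m, from 0 to 0.094. In form: [[x, y, z, rx, ry, rz, hand], ...]. A call has 1 to 12 rows; each row shifts and turns the commanded pose from where the row before left it, along the tool's axes as they then stand; what a row does not reach is not made up. A row lasts 1/10 s, in which the tool goes at most 50 mm and 8.59 degrees, less where a joint would pass 70% of its speed; a pose out of reach is approached as far as the arm can. A call is refused whole if a number of a shift passes 0.05 or a number of a turn 0.15, either way. A call with a gripper value outside its range is refused whole. The fingers move at their own pace and stop on an object; the grip force is fixed at half the most. Time passes only in rows, so rows that do not move let the fingers close. It gives the time, the measured TCP pose, the force and the opening at its end, in the units of the state.
- sensors.state(): the state, without advancing time (a new reading comes with each control period).
- capture(name): name is "scene" or "top" or "wrist"; returns a dict with "pixels" (384x512x3 uint8, red, green, blue), "mtx" (3x3 intrinsics, pixels), "dist" ([k1, k2, p1, p2, k3] as OpenCV has them; the pictures are not rectified), "R" (3x3) and "t" (3): a world point X has camera coordinates R X + t. Camera axes: x right, y down, z forward; pixel columns grow to the right and rows downward; lengths in m; the calibration is good to about 2 mm. A picture is of the moment at which its call begins. There is no depth.
- bot.finish_job(): hands the job in, once; it reports no verdict.
Trained networks look in a picture, given as the dict that the camera call returned (one of the last four; its "shot" number tells which), for a name from the list of things; names that differ only in an ending like _2 or _b are one class to them, and where a whole thing is asked for, a point or a joint stands for the part that bears it (a point fixed in the world has none). Each returns a list of dicts, best first, with "score" (0 to 1); they miss things now and then, are a little off and sometimes report something else, mostly with a low value. They report only what shows in the picture. A call takes as long as a camera call. They do not tell look-alikes from the thing itself.
- spot_in(name, picture): "at" ([row, column] in pixels, amid what is visible of it).
- regions_of(name, picture): "pixels" (384x512 bool, what is visible of it) and "at" ([row, column] in pixels, amid what is visible of it).
- spot_point(name, picture): "at" ([row, column] in pixels: a listed point, or the origin of a listed thing).
The state is a dict: "time_s": time; "joints": joint angles; "dq": joint speeds; "tau": joint torques, N m; "eef_pos": TCP position; "orientation": TCP orientation; "force": force on the tool from outside, world axes, zero at the start; "moment": the same for the moment, N m; "opening": finger opening in m.
Only numpy, scipy, OpenCV 4.12 (cv2) and the standard library are available. Lean on these libraries where they do the work, as an engineer would, in place of code of your own. Each camera call takes 0.05 s, during which the arm holds its last target.

## Working session

There is one attempt and no reset: what is moved stays moved. The work goes in short steps, Python scripts to look and compute and a shell command to move; the robot and the scene stay as the last step left them, time stands still between calls to the robot, and variables do not carry over. Pictures are saved under pics/ and viewed, and the job is handed in when it is done.

```bash
mkdir -p pics; python3 - <<'E'
from station import sensors, capture
import cv2
print(sensors.state())
for n in("scene","top"):
    c=capture(n); cv2.imwrite(f"pics/{n}0.png",cv2.cvtColor(c["pixels"],cv2.COLOR_RGB2BGR)); print(n,c["mtx"],c["R"],c["t"],c["dist"])
E
```

```text
{'time_s': 0.0, 'joints': array([-1.41257244e+00,  3.00481626e-01,  1.52158245e+00, -3.54768217e-05,
        1.32065619e+00, -6.66118644e-02]), 'dq': array([-0.00016258,  0.00102097, -0.00081707,  0.00034037, -0.00053349,
        0.00097888]), 'tau': array([ 2.17707951e-03, -5.31812382e+01, -3.52734160e+01,  7.09411385e-02,
        2.44986912e-02, -9.14243333e-05]), 'eef_pos': array([ 0.12255947, -0.53589658,  0.19187997]), 'orientation': array([[ 9.74828782e-01,  2.22954706e-01, -2.11615389e-04],
       [ 2.22954803e-01, -9.74828153e-01,  1.10811323e-03],
       [ 4.07704203e-05, -1.12740133e-03, -9.99999364e-01]]), 'force': array([-0.24027993, -0.10603975,  0.00783713]), 'moment': array([ 0.02269168,  0.02206223, -0.01190605]), 'opening': 0.09389949690488833}
scene [[441.72731714   0.         251.53918146]
 [  0.         441.72731714 193.72243504]
 [  0.           0.           1.        ]] [[-0.87121262 -0.49088534 -0.00448994]
 [-0.34538029  0.61942182 -0.70500288]
 [ 0.34885675 -0.61265667 -0.70919022]] [0.44861579 0.21735852 0.93916214] [-0.17583194  0.          0.          0.          0.        ]
top [[414.00602793   0.         260.78006776]
 [  0.         414.00602793 199.68511941]
 [  0.           0.           1.        ]] [[-0.01356792 -0.99975875 -0.01727301]
 [-0.99199187  0.01562788 -0.12533113]
 [ 0.12557084  0.0154342  -0.99196459]] [0.0483261  0.50674171 0.97419554] [0.02042986 0.         0.         0.         0.        ]
```

View pics/scene0.png

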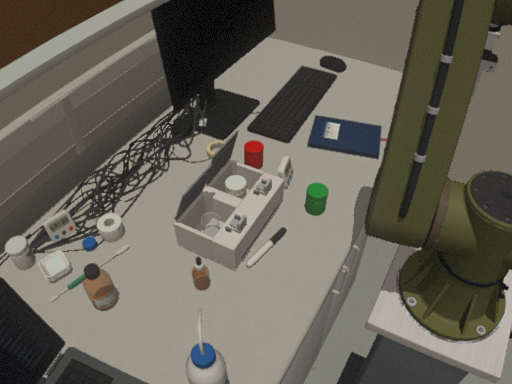

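View pics/top0.png

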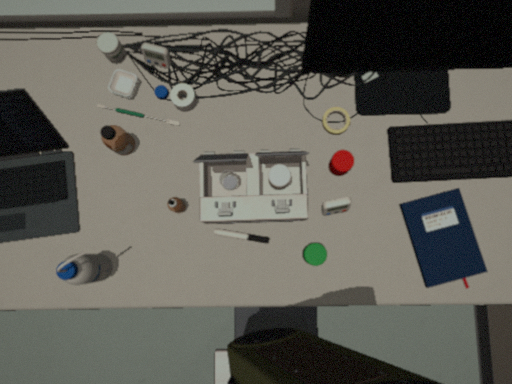

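The top view shows a clear beaker at about (row 181, col 231) in the left bay and a white pot at (176, 279) in the right bay. Both lids are up. Red and green look-alikes stand outside the case. Next I'll measure.

```bash
cat > h.py <<'E'
import numpy as np, cv2
def norm(c,rc):
    p=np.array([[[rc[1],rc[0]]]],float); return cv2.undistortPoints(p,c["mtx"],c["dist"])[0,0]
def ray(c,rc):
    d=np.append(norm(c,rc),1); return -c["R"].T@c["t"], c["R"].T@d
def tri(c1,a,c2,b):
    P=[np.c_[c["R"],c["t"]] for c in(c1,c2)]
    X=cv2.triangulatePoints(P[0],P[1],norm(c1,a).reshape(2,1),norm(c2,b).reshape(2,1))[:,0]; return X[:3]/X[3]
def atz(c,rc,z):
    o,d=ray(c,rc); return o+d*(z-o[2])/d[2]
def proj(c,X):
    r,_=cv2.Rodrigues(c["R"]); p,_=cv2.projectPoints(np.array(X,float).reshape(-1,1,3),r,c["t"],c["mtx"],c["dist"]); return p[:,0]
E
python3 - <<'E'
from station import *
from station import capture,spot_point
from h import *
s=capture("scene");t=capture("top")
for n in["case","beaker_mid","pot_mid","lid_left_edge","lid_right_edge","bolt_left_push","bolt_right_push","bench_timer","dropper","marker"]:
    a=spot_point(n,s);b=spot_point(n,t)
    print(n,[(np.round(q["at"]),round(q["score"],2)) for q in a][:3],[(np.round(q["at"]),round(q["score"],2)) for q in b][:3])
    if a and b: print("   ",tri(s,a[0]["at"],t,b[0]["at"]).round(4))
big=cv2.resize(t["pixels"][140:230,190:320],None,fx=6,fy=6,interpolation=cv2.INTER_CUBIC); cv2.imwrite("pics/topc.png",big[:,:,::-1])
big=cv2.resize(s["pixels"][125:265,170:300],None,fx=4.2,fy=4.2,interpolation=cv2.INTER_CUBIC); cv2.imwrite("pics/scc.png",big[:,:,::-1])
E
```

```text
case [(array([220., 226.]), 0.72)] []
beaker_mid [(array([224., 214.]), 0.88)] [(array([178., 226.]), 0.88)]
    [0.5543 0.122  0.0451]
pot_mid [(array([197., 320.]), 0.83), (array([154., 250.]), 0.64), (array([192., 239.]), 0.63)] [(array([255., 312.]), 0.98), (array([176., 280.]), 0.84), (array([161., 342.]), 0.58)]
    [ 0.37   -0.0798  0.0448]
lid_left_edge [(array([180., 198.]), 0.69), (array([143., 228.]), 0.57), (array([179., 283.]), 0.3)] [(array([164., 218.]), 0.85)]
    [0.5672 0.1288 0.1848]
lid_right_edge [(array([142., 226.]), 0.83), (array([227., 243.]), 0.67)] [(array([154., 284.]), 0.5)]
    [ 0.5848 -0.01    0.1822]
bolt_left_push [(array([225., 242.]), 0.47)] [(array([216., 224.]), 0.57)]
    [0.4651 0.1253 0.0953]
bolt_right_push [(array([188., 270.]), 0.62)] [(array([213., 281.]), 0.58)]
    [ 0.4674 -0.0057  0.0942]
bench_timer [(array([183., 282.]), 0.64)] [(array([207., 334.]), 0.56)]
    [ 0.4962 -0.1435 -0.0189]
dropper [(array([283., 201.]), 0.59), (array([176., 284.]), 0.18)] [(array([206., 184.]), 0.61)]
    [ 0.5043  0.2401 -0.0127]
marker [(array([254., 266.]), 0.78), (array([221., 227.]), 0.51)] [(array([235., 242.]), 0.94), (array([176., 281.]), 0.29)]
    [ 0.4245  0.0919 -0.0231]
```

View pics/topc.png

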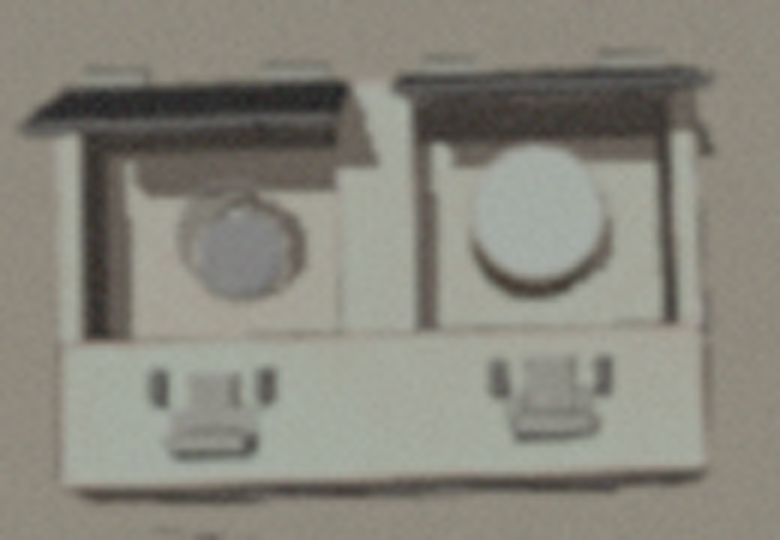

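View pics/scc.png

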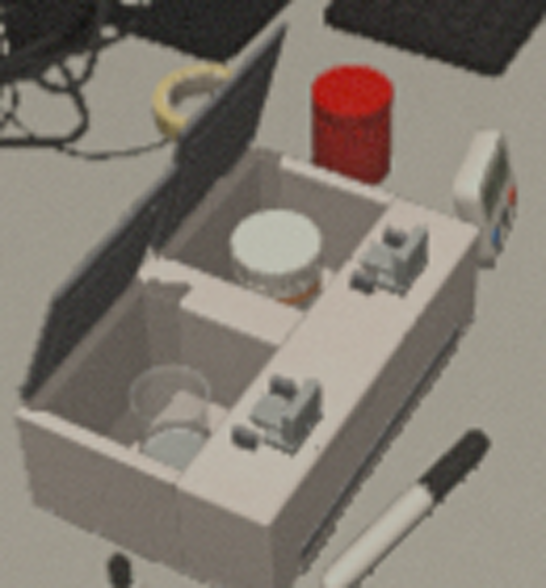

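Beaker: left bay. pot_mid candidates in top: green at (255,312), white at (176,280), red at (161,342). The white one in the right bay is the real pot. So left lid, left bolt. Now I'll fit the case pose.

```bash
python3 - <<'E'
from station import capture
from h import *
from scipy.optimize import least_squares
s=capture("scene");t=capture("top")
T=lambda x,y:(140+(y+.5)/6-.5,190+(x+.5)/6-.5)
S=lambda x,y:(125+(y+.5)/4.2-.5,170+(x+.5)/4.2-.5)
# (cam, rc, case pt)
obs=[(t,T(65,487),(-.1,.125,.08)),(t,T(705,468),(-.1,-.125,.08)),
(t,T(88,341),(-.043,.115,.08)),(t,T(341,334),(-.043,.015,.08)),(t,T(418,331),(-.043,-.015,.08)),(t,T(672,325),(-.043,-.115,.08)),
(s,S(268,526),(-.1,.125,.08)),(s,S(478,232),(-.1,-.125,.08)),(s,S(20,408),(.058,.125,.08)),(s,S(180,490),(-.043,.125,.08))]
def W(p,X):
    c,sn=np.cos(p[2]),np.sin(p[2]); return np.array([p[0]+c*X[0]-sn*X[1],p[1]+sn*X[0]+c*X[1],X[2]])
def f(p): return np.concatenate([proj(c,W(p,X))[0]-np.array(rc)[::-1] for c,rc,X in obs])
for sel in("all","top","scene"):
    o=obs; 
    if sel=="top":obs=[q for q in o if q[0] is t]
    if sel=="scene":obs=[q for q in o if q[0] is s]
    r=least_squares(f,[.55,.06,0],loss="soft_l1"); print(sel,r.x.round(4),f(r.x).reshape(-1,2).round(1).tolist()); obs=o
    if sel=="all": p=r.x
for n,X in dict(boltL=(-.09,.065,.1),hingeL=(.055,.065,.082),shutedge=(-.053,.065,.085)).items(): print(n,W(p,X).round(4))
cs=p
# bolt tab front top edge & lid edge
c,sn=np.cos(p[2]),np.sin(p[2])
for X in([.4651,.1253,.0953],[.4674,-.0057,.0942],[.5672,.1288,.1848],[.5848,-.01,.1822],[.5543,.122,.0451]):
    d=np.array(X[:2])-p[:2]; print(X,"case",(c*d[0]+sn*d[1]).round(4),(-sn*d[0]+c*d[1]).round(4))
E
```

```text
all [0.5556 0.0595 0.0151] [[-1.3, 0.4], [0.6, 0.3], [-1.1, 0.1], [-0.2, -0.0], [-0.1, 0.1], [0.7, -0.3], [0.7, -0.4], [1.8, -1.8], [-1.3, 0.8], [-1.3, -1.9]]
top [0.5558 0.0589 0.0136] [[-1.1, 0.2], [0.8, 0.3], [-0.9, -0.1], [-0.0, -0.2], [0.1, -0.0], [0.9, -0.3]]
scene [0.5534 0.0605 0.008 ] [[0.7, 0.4], [2.6, -1.0], [-1.0, 1.2], [-1.1, -1.2]]
boltL [0.4646 0.1231 0.1   ]
hingeL [0.6096 0.1253 0.082 ]
shutedge [0.5016 0.1236 0.085 ]
[0.4651, 0.1253, 0.0953] case -0.0894 0.0672
[0.4674, -0.0057, 0.0942] case -0.0891 -0.0638
[0.5672, 0.1288, 0.1848] case 0.0127 0.0692
[0.5848, -0.01, 0.1822] case 0.0282 -0.0699
[0.5543, 0.122, 0.0451] case -0.0003 0.0626
```

Case pose: about (0.5556, 0.0590), yaw 0.014. It agrees with the networks: bolt tab at case x -0.0894, y 0.067. The left lid edge is 0.111 from the hinge, so its angle is about 68°. First I rise, align and close the fingers.

```bash
python3 -m inch '[[0,0,-0.03,0,0,0.07,0],[0,0,-0.03,0,0,0.07,0],[0,0,-0.03,0,0,0.071,0],[0,0,-0.02,0,0,0,0],[0,0,0,0,0,0,0]]'
```

```text
time_s: 1.8
eef_pos: [0.1227, -0.5368, 0.3051]
orientation: [[1.0, 0.014, 0.001], [0.014, -1.0, -0.005], [0.001, 0.005, -1.0]]
force: [-0.2, 0.0, -0.0]
opening: 0.0574
```

```bash
python3 -m inch '[[0.02,-0.027,0,0,0,0,0],[0.02,-0.027,0,0,0,0,0],[0.02,-0.027,0,0,0,0,0],[0.02,-0.027,0,0,0,0,0],[0.02,-0.027,0,0,0,0,0],[0.02,-0.027,0,0,0,0,0],[0.02,-0.027,0,0,0,0,0],[0.02,-0.027,0,0,0,0,0],[0.02,-0.027,0,0,0,0,0],[0.02,-0.027,0,0,0,0,0],[0.02,-0.027,0,0,0,0,0],[0.02,-0.027,0,0,0,0,0]]'
```

```text
time_s: 3.0
eef_pos: [0.3585, -0.2075, 0.3013]
orientation: [[1.0, 0.014, -0.001], [0.014, -1.0, 0.001], [-0.001, -0.001, -1.0]]
force: [-0.5, -0.1, -0.1]
opening: 0.0006
```

```bash
python3 -m inch '[[0.02,-0.027,0,0,0,0,0],[0.02,-0.027,0,0,0,0,0],[0.02,-0.027,0,0,0,0,0],[0.02,-0.027,0,0,0,0,0],[0.02,-0.027,0,0,0,0,0],[0.02,-0.027,0,0,0,0,0],[0.02,-0.027,0,0,0,0,0],[0.02,-0.027,0,0,0,0,0],[0.02,-0.027,0,0,0,0,0],[0.02,-0.027,0,0,0,0,0],[0.02,-0.027,0,0,0,0,0],[0,0,0,0,0,0,0]]'
```

```text
time_s: 4.2
eef_pos: [0.5748, 0.0937, 0.2999]
orientation: [[1.0, 0.017, -0.003], [0.017, -1.0, 0.0], [-0.003, -0.0, -1.0]]
force: [-1.4, -0.1, -0.1]
opening: 0.0008
```

```bash
python3 -m inch '[[0.017,-0.015,0,0,0,0,0],[0.017,-0.015,0,0,0,0,0],[0,0,-0.0,0,0,0,0],[0,0,0,0,0,0,0]]'; python3 - <<'E'
from station import capture,spot_point
from h import *
s=capture("scene");t=capture("top")
a=spot_point("lid_left_edge",s);b=spot_point("lid_left_edge",t);print(a[:2],b[:2])
cv2.imwrite("pics/s1.png",cv2.resize(s["pixels"][80:280,130:330],None,fx=3,fy=3)[:,:,::-1])
cv2.imwrite("pics/t1.png",cv2.resize(t["pixels"][100:250,160:360],None,fx=4,fy=4)[:,:,::-1])
E
```

```text
time_s: 4.6
eef_pos: [0.6072, 0.1211, 0.3013]
orientation: [[1.0, 0.014, -0.002], [0.014, -1.0, -0.0], [-0.002, 0.0, -1.0]]
force: [0.2, -0.1, 0.0]
opening: 0.0005
[{'at': [175.9, 196.5], 'score': 0.76}] []
```

View pics/s1.png

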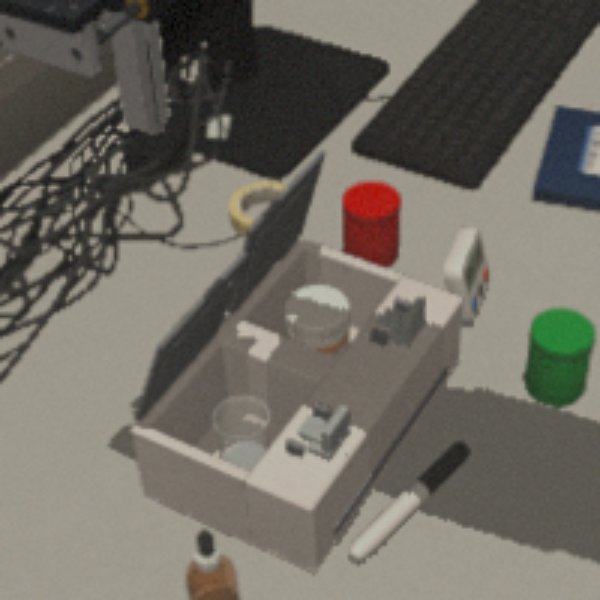

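View pics/t1.png

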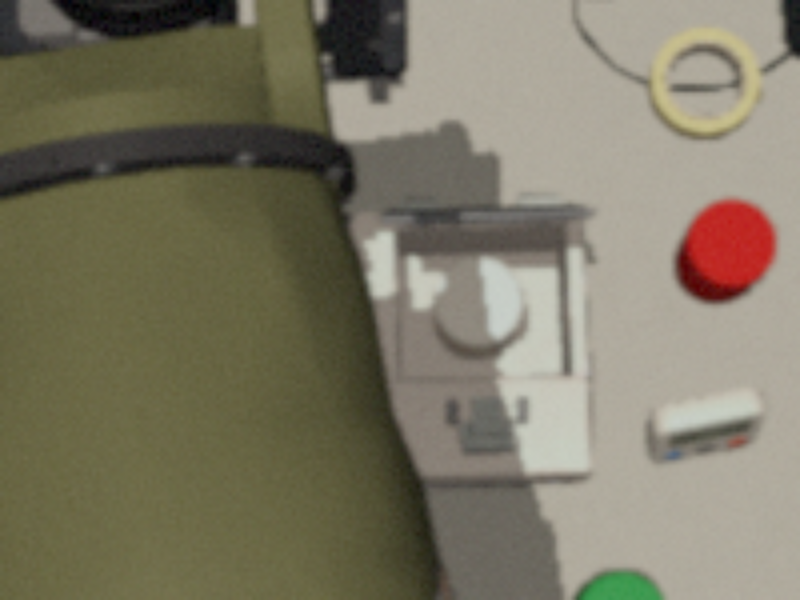

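The fingers are closed, about (s1: 130,150), above and behind the left lid. Now I descend behind the lid.

```bash
python3 -m inch '[[0.003,-0.003,0.03,0,0,0,0],[0,0,0.03,0,0,0,0],[0,0,0.03,0,0,0,0],[0,0,0.027,0,0,0,0],[0,0,0,0,0,0,0],[0,0,0,0,0,0,0]]'
```

```text
time_s: 5.4
eef_pos: [0.6106, 0.1244, 0.1866]
orientation: [[1.0, 0.013, 0.001], [0.013, -1.0, 0.0], [0.001, -0.0, -1.0]]
force: [-0.4, -0.4, 1.5]
opening: 0.0005
```

```bash
python3 - <<'E'
from h import *
# corner relative to hinge, r=.085, offset .006 above mid-plane; TCP = corner+(.008, .019)
H=np.array([.6096,.082])
for th in np.radians([68,60,50,40,30,20,10,5,0]):
    c=H+.085*np.array([-np.cos(th),np.sin(th)])+.003*np.array([np.sin(th),np.cos(th)]); print(round(np.degrees(th)),(c+[.008,.019]).round(4))
E
```

```text
68 [0.5885 0.1809]
60 [0.5777 0.1761]
50 [0.5653 0.168 ]
40 [0.5544 0.1579]
30 [0.5455 0.1461]
20 [0.5388 0.1329]
10 [0.5344 0.1187]
5 [0.5332 0.1114]
0 [0.5326 0.104 ]
```

```bash
python3 -m inch '[[-0.011,0,0.002,0,0,0,0],[-0.011,0,0.003,0,0,0,0],[-0.011,0,0.005,0,0,0,0],[-0.006,0,0.004,0,0,0,0],[-0.006,0,0.004,0,0,0,0],[-0.006,0,0.005,0,0,0,0],[-0.005,0,0.005,0,0,0,0],[0,0,0,0,0,0,0]]'
```

```text
time_s: 6.2
eef_pos: [0.5543, 0.124, 0.1626]
orientation: [[1.0, 0.014, 0.003], [0.014, -1.0, 0.0], [0.003, -0.0, -1.0]]
force: [-23.8, -4.0, 41.3]
opening: 0.0008
```

The force is unexpectedly high (-24 N in x, +41 N in z), so I'm looking before going on.

```bash
python3 - <<'E'
from station import capture,spot_point,sensors
from h import *
s=capture("scene");t=capture("wrist")
print(sensors.state()["force"],sensors.state()["eef_pos"])
print(spot_point("lid_left_edge",s)[:2])
cv2.imwrite("pics/s2.png",cv2.resize(s["pixels"][100:260,140:300],None,fx=3.7,fy=3.7)[:,:,::-1])
cv2.imwrite("pics/w2.png",t["pixels"][:,:,::-1])
E
```

```text
[-23.95815462  -2.88774414  42.24442052] [0.55462458 0.12400046 0.16278807]
[{'at': [184.0, 204.8], 'score': 0.59}, {'at': [217.7, 226.8], 'score': 0.48}]
```

View pics/s2.png

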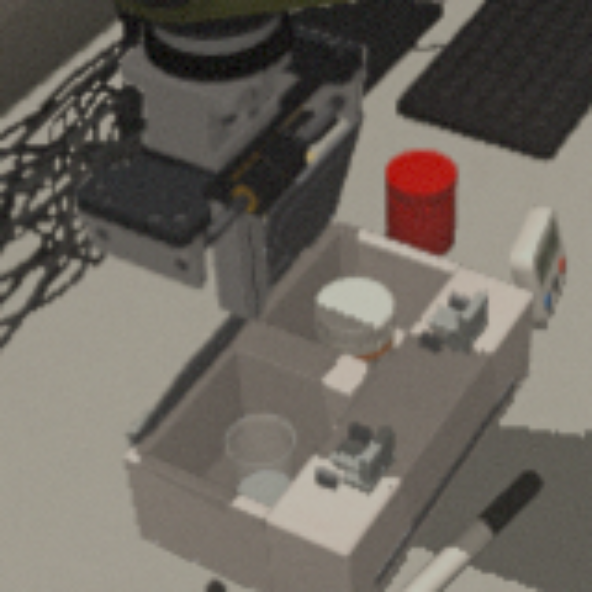

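View pics/w2.png

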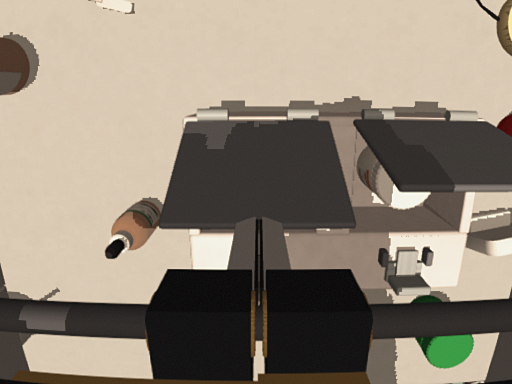

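```bash
cat >> h.py <<'E'
CP=(.5556,.0592,.0140)
def W(X,p=CP):
    c,sn=np.cos(p[2]),np.sin(p[2]); return np.array([p[0]+c*X[0]-sn*X[1],p[1]+sn*X[0]+c*X[1],X[2]])
def lidpt(th,r,y,off=0.0): # off along outer normal from mid-plane
    return W((.055-r*np.cos(th)+off*np.sin(th),y,.082+r*np.sin(th)+off*np.cos(th)))
E
python3 - <<'E'
from station import capture,sensors
from h import *
t=capture("wrist");s=capture("scene");st=sensors.state()
print("cam centre",-t["R"].T@t["t"], "fwd",t["R"][2])
p=st["eef_pos"];R=st["orientation"]
for d in(.019,0,-.03,-.078): print("tool",d,proj(t,p+R[:,2]*d).round(),proj(s,p+R[:,2]*d).round())
for a in(30,40,50,60,70,80):
    th=np.radians(a); P=[lidpt(th,.108,.121),lidpt(th,.108,.009),lidpt(th,.004,.121),lidpt(th,.004,.009)]
    print(a,proj(t,P).round().tolist(),proj(s,P).round().tolist())
E
```

```text
cam centre [0.62821713 0.12560974 0.35589477] fwd [-0.25798038 -0.00289897 -0.96614581]
tool 0.019 [[260. 210.]] [[207. 194.]]
tool 0 [[260. 221.]] [[206. 188.]]
tool -0.03 [[260. 242.]] [[205. 178.]]
tool -0.078 [[260. 294.]] [[204. 160.]]
30 [[180.0, 258.0], [338.0, 258.0], [188.0, 123.0], [330.0, 123.0]] [[208.0, 220.0], [236.0, 187.0], [176.0, 221.0], [203.0, 190.0]]
40 [[174.0, 254.0], [345.0, 254.0], [188.0, 123.0], [331.0, 123.0]] [[203.0, 213.0], [231.0, 180.0], [176.0, 221.0], [203.0, 190.0]]
50 [[168.0, 244.0], [351.0, 244.0], [188.0, 122.0], [331.0, 122.0]] [[197.0, 207.0], [226.0, 174.0], [176.0, 221.0], [203.0, 190.0]]
60 [[161.0, 227.0], [358.0, 227.0], [188.0, 122.0], [331.0, 121.0]] [[191.0, 200.0], [219.0, 168.0], [176.0, 220.0], [203.0, 189.0]]
70 [[154.0, 203.0], [365.0, 203.0], [187.0, 121.0], [331.0, 121.0]] [[183.0, 195.0], [213.0, 163.0], [175.0, 220.0], [203.0, 189.0]]
80 [[148.0, 171.0], [371.0, 171.0], [187.0, 120.0], [331.0, 120.0]] [[176.0, 190.0], [205.0, 159.0], [175.0, 220.0], [202.0, 189.0]]
```

```bash
python3 - <<'E'
import cv2
t=cv2.imread("pics/w2.png"); cv2.imwrite("pics/w2c.png",cv2.resize(t[170:320,170:350],None,fx=4,fy=4,interpolation=cv2.INTER_CUBIC))
s=cv2.imread("pics/s2.png"); cv2.imwrite("pics/s2c.png",cv2.resize(s[200:460,100:400],None,fx=2.2,fy=2.2,interpolation=cv2.INTER_CUBIC))
E
```

```text
(no output)
```

View pics/w2c.png

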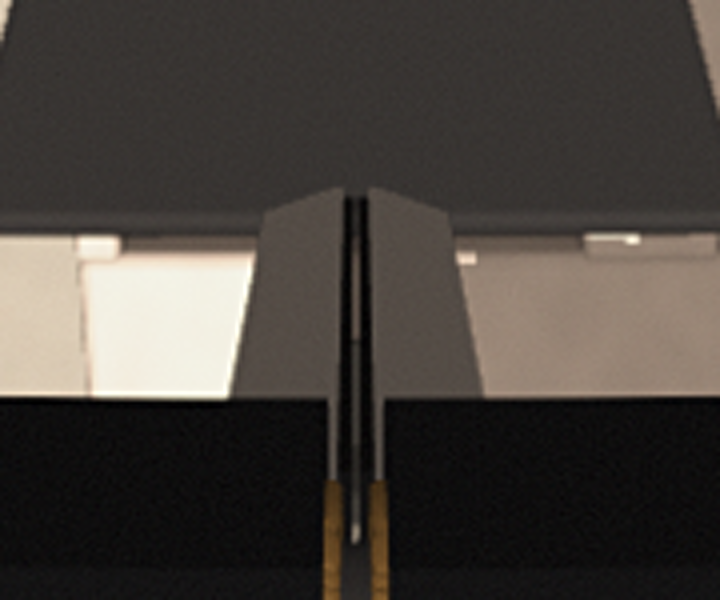

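View pics/s2c.png

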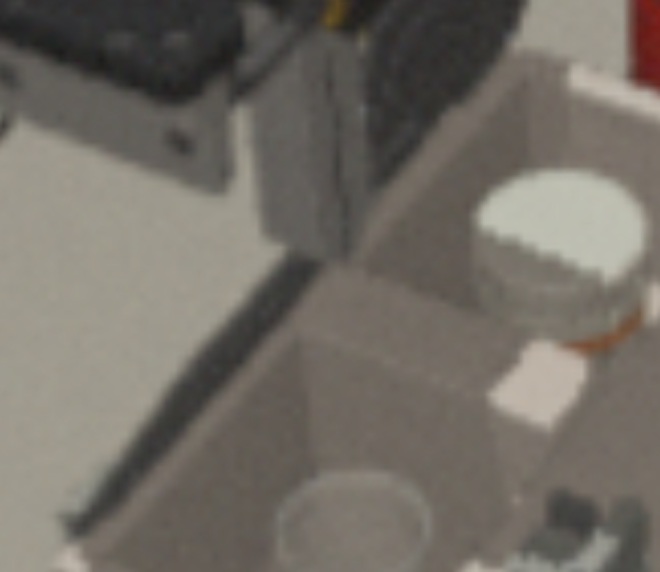

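```bash
python3 -m inch '[[0.006,0,-0.01,0,0,0,0],[0.006,0,-0.008,0,0,0,0],[0,0,0,0,0,0,0]]'; python3 - <<'E'
from station import capture,sensors,bot
from h import *
t=capture("wrist");s=capture("scene");st=sensors.state()
print(bot.nose_length,st["force"],st["moment"])
p=st["eef_pos"];R=st["orientation"]
for dx in(-.008,0,.008):
  for d in(.019,.01,0): print("tool",dx,d,proj(t,p+R[:,2]*d+R[:,0]*dx).round(),proj(s,p+R[:,2]*d+R[:,0]*dx).round())
cv2.imwrite("pics/w3.png",cv2.resize(t["pixels"][100:250,160:360],None,fx=4,fy=4,interpolation=cv2.INTER_CUBIC)[:,:,::-1])
cv2.imwrite("pics/s3.png",cv2.resize(s["pixels"][140:240,150:280],None,fx=6,fy=6,interpolation=cv2.INTER_CUBIC)[:,:,::-1])
E
```

```text
time_s: 6.75
eef_pos: [0.5677, 0.124, 0.1767]
orientation: [[1.0, 0.014, 0.002], [0.014, -1.0, 0.0], [0.002, -0.0, -1.0]]
force: [0.7, -0.2, 0.1]
opening: 0.0005
0.019 [-0.10532649  0.10005802 -0.89516773] [-0.03331346  0.02469149 -0.02643377]
tool -0.008 0.019 [[260. 223.]] [[205. 190.]]
tool -0.008 0.01 [[260. 228.]] [[205. 187.]]
tool -0.008 0 [[260. 234.]] [[205. 183.]]
tool 0 0.019 [[260. 211.]] [[202. 188.]]
tool 0 0.01 [[260. 216.]] [[202. 185.]]
tool 0 0 [[260. 222.]] [[201. 182.]]
tool 0.008 0.019 [[260. 200.]] [[199. 187.]]
tool 0.008 0.01 [[260. 204.]] [[199. 184.]]
tool 0.008 0 [[260. 209.]] [[198. 181.]]
```

View pics/w3.png

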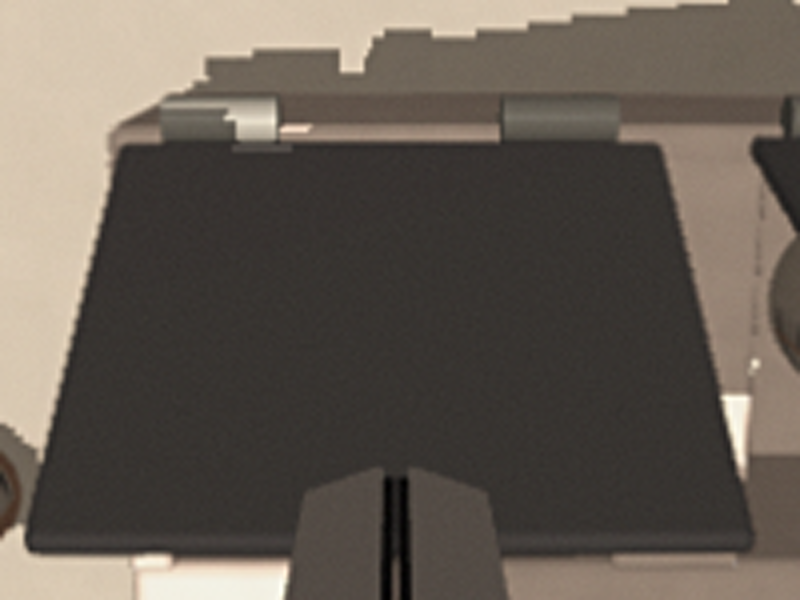

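View pics/s3.png

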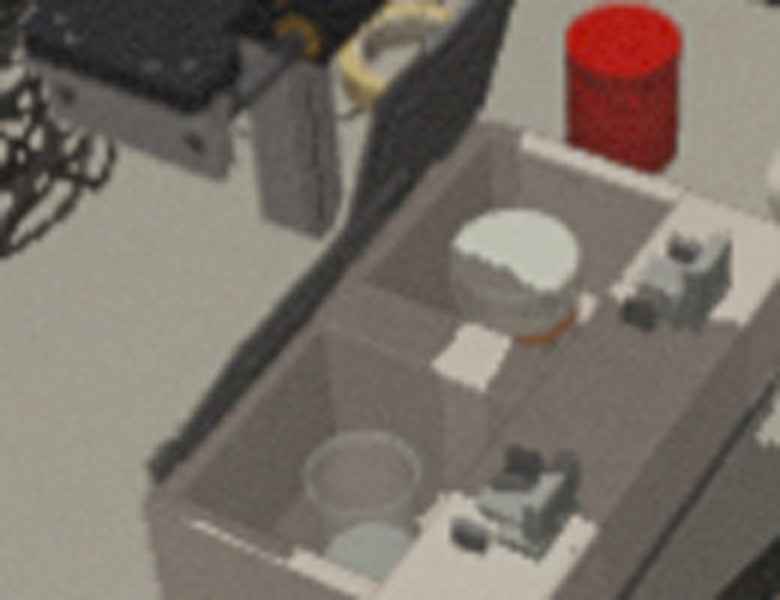

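```bash
python3 - <<'E'
from station import capture,sensors
from h import *
t=capture("wrist");s=capture("scene");st=sensors.state()
p=st["eef_pos"];R=st["orientation"]
im=cv2.resize(s["pixels"][100:240,130:290],None,fx=5,fy=5,interpolation=cv2.INTER_CUBIC)[:,:,::-1].copy()
def dr(P,col):
    q=(proj(s,P)-[130,100]+.5)*5; 
    cv2.polylines(im,[q.astype(int)],False,col,1)
for d,col in((-.078,(0,0,255)),(-.107,(0,255,255))):
    dr([p+R@[a,b,d] for a,b in((.0375,.0885),(.0375,-.0885),(-.0375,-.0885),(-.0375,.0885),(.0375,.0885))],col)
for d,col in((.019,(0,0,255)),(-.010,(0,255,255))):
    dr([p+R@[a,b,d] for a,b in((.008,.0125),(.008,-.0125),(-.008,-.0125),(-.008,.0125),(.008,.0125))],col)
cv2.imwrite("pics/s4.png",im)
# lid angle fit from wrist corners
from scipy.optimize import minimize_scalar
obs=np.array([[167.5,235],[347.5,235]])
f=lambda th:np.sum((proj(t,[lidpt(th,.108,.121),lidpt(th,.108,.009)])-obs)**2)
r=minimize_scalar(f,bounds=(.2,1.6),method="bounded");print(np.degrees(r.x),r.fun)
E
```

```text
60.97992755399062 16.99716467499136
```

View pics/s4.png

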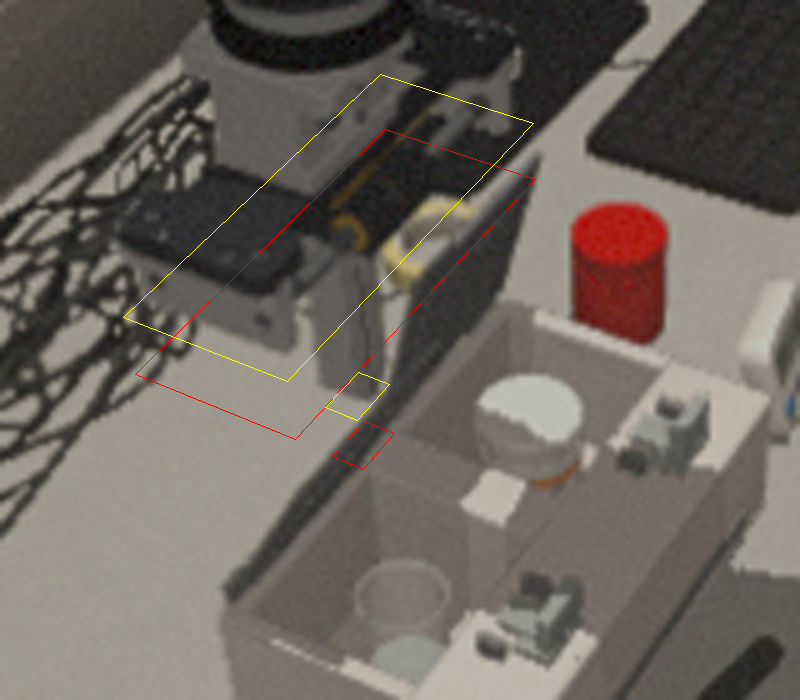

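```bash
python3 - <<'E'
from station import capture,sensors
from h import *
t=capture("wrist");s=capture("scene");st=sensors.state()
p=st["eef_pos"];R=st["orientation"]
w=lambda x,y:(100+(y+.5)/4-.5,160+(x+.5)/4-.5)
q=lambda x,y:(100+(y+.5)/5-.5,130+(x+.5)/5-.5)
for a,b in((w(305,490),q(318,378)),):
    X=tri(t,a,s,b); print(X,R.T@(X-p), proj(t,X)-np.array(a)[::-1], proj(s,X)-np.array(b)[::-1])
cv2.imwrite("pics/w5.png",t["pixels"][:,:,::-1])
im=cv2.resize(s["pixels"][135:195,165:235],None,fx=10,fy=10,interpolation=cv2.INTER_CUBIC)[:,:,::-1]
cv2.imwrite("pics/s5.png",im)
E
```

```text
[0.57565238 0.13670212 0.20103575] [ 0.00952252 -0.01254557 -0.02613299] [[-0.27016399 -0.2406151 ]] [[ 0.0821533  -0.03528395]]
```

View pics/s5.png

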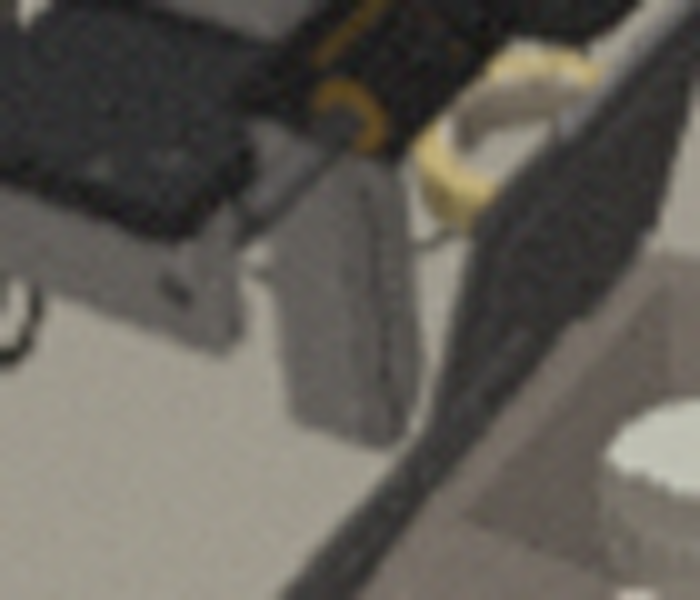

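View pics/w5.png

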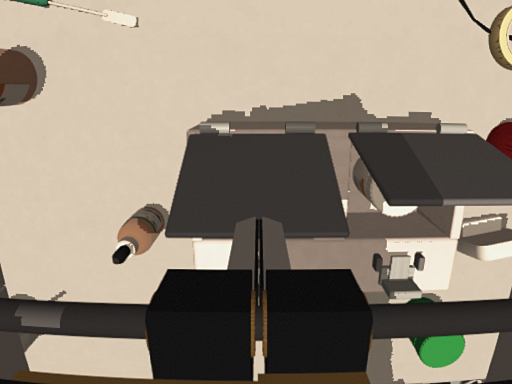

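Triangulating the fingertip in both views puts its outer corner at 26 mm behind the TCP, with lateral 12.5 mm matching exactly. So the real tips sit about 29 mm higher than the stated 19 mm nose. The force pointing along the lid at 60° says the same: the tip was standing on the lid's edge. I'll redo the approach 29 mm lower and from further back, shifted left to stay clear of the right lid.

```bash
python3 -m inch '[[0.018,-0.009,-0.01,0,0,0,0],[0.017,-0.009,0,0,0,0,0],[0,0,0.02,0,0,0,0],[0,0,0.02,0,0,0,0],[0,0,0,0,0,0,0],[0,0,0,0,0,0,0]]'; python3 - <<'E'
from station import capture,sensors
from h import *
s=capture("scene")
im=cv2.resize(s["pixels"][125:225,160:260],None,fx=6,fy=6,interpolation=cv2.INTER_CUBIC)[:,:,::-1]
cv2.imwrite("pics/s6.png",im)
H=np.array([.6096,.082])
for th in np.radians([60,50,40,30,20,10,5,0]):
    c=H+.085*np.array([-np.cos(th),np.sin(th)])+.003*np.array([np.sin(th),np.cos(th)]); print(round(np.degrees(th)),(c+[.008,-.010]).round(4))
E
```

```text
time_s: 7.65
eef_pos: [0.6013, 0.1425, 0.1458]
orientation: [[1.0, 0.014, -0.0], [0.014, -1.0, -0.0], [-0.0, 0.0, -1.0]]
force: [-0.0, -0.4, 0.7]
opening: 0.0005
60 [0.5777 0.1471]
50 [0.5653 0.139 ]
40 [0.5544 0.1289]
30 [0.5455 0.1171]
20 [0.5388 0.1039]
10 [0.5344 0.0897]
5 [0.5332 0.0824]
0 [0.5326 0.075 ]
```

View pics/s6.png

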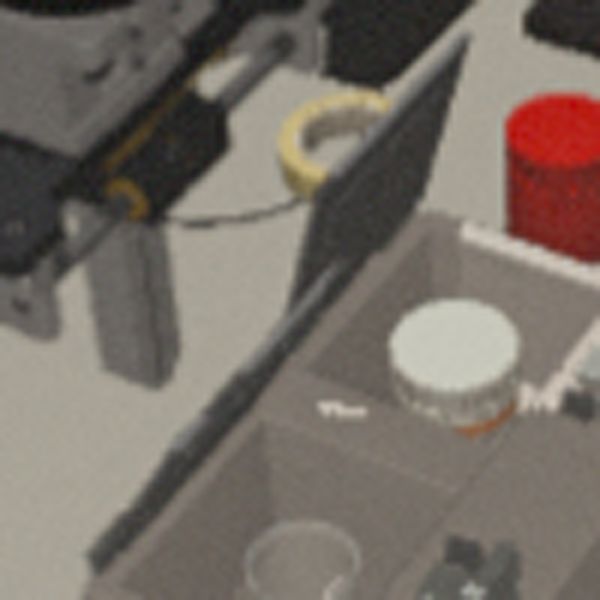

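The fingers hang behind the left lid (tip at about col 186, row 189), with its edge in front. Now I pull slowly.

```bash
python3 -m inch '[[-0.012,0,0,0,0,0,0],[-0.011,0,0.001,0,0,0,0],[-0.006,0,0.004,0,0,0,0],[-0.006,0,0.004,0,0,0,0],[0,0,0,0,0,0,0]]'
```

```text
time_s: 8.2
eef_pos: [0.5658, 0.142, 0.1363]
orientation: [[1.0, 0.014, -0.0], [0.014, -1.0, -0.0], [-0.0, 0.0, -1.0]]
force: [0.7, 0.4, 0.4]
opening: 0.0005
```

```bash
python3 -m inch '[[-0.006,0,0.005,0,0,0,0],[-0.005,0,0.005,0,0,0,0],[-0.005,0,0.006,0,0,0,0],[-0.004,0,0.006,0,0,0,0],[0,0,0,0,0,0,0]]'; python3 - <<'E'
from station import capture,sensors
from h import *
s=capture("scene");t=capture("wrist")
cv2.imwrite("pics/s7.png",cv2.resize(s["pixels"][125:265,160:300],None,fx=4,fy=4,interpolation=cv2.INTER_CUBIC)[:,:,::-1])
cv2.imwrite("pics/w7.png",t["pixels"][:,:,::-1])
E
```

```text
time_s: 8.7
eef_pos: [0.5454, 0.1417, 0.1134]
orientation: [[1.0, 0.014, -0.002], [0.014, -1.0, -0.0], [-0.002, 0.0, -1.0]]
force: [0.1, 0.8, 0.3]
opening: 0.0005
```

View pics/s7.png

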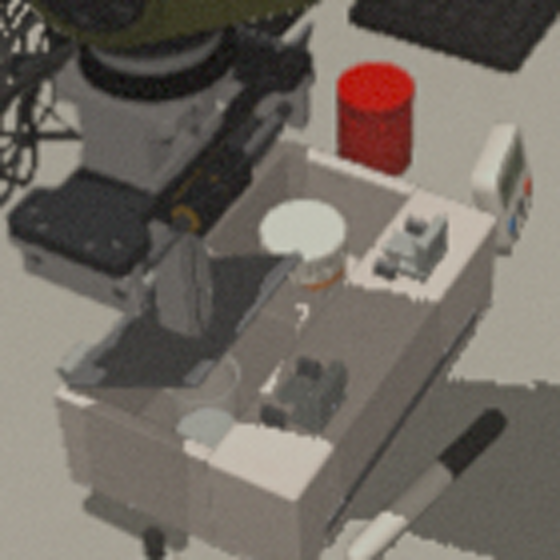

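View pics/w7.png

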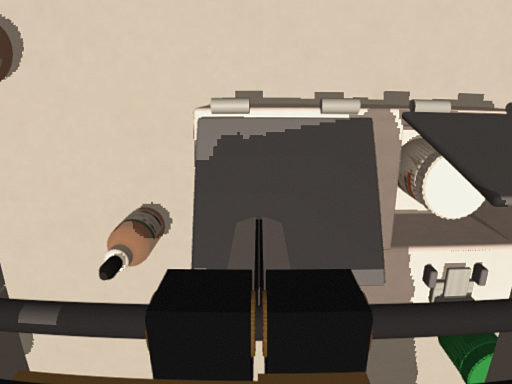

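The lid is following, now about 30°, with low force. I continue down.

```bash
python3 -m inch '[[-0.006,0,0.006,0,0,0,0],[-0.005,0,0.006,0,0,0,0],[-0.004,0,0.007,0,0,0,0],[-0.003,0,0.007,0,0,0,0],[0,0,0,0,0,0,0]]'
```

```text
time_s: 9.3
eef_pos: [0.5274, 0.1414, 0.0873]
orientation: [[1.0, 0.014, -0.002], [0.014, -1.0, -0.0], [-0.002, 0.0, -1.0]]
force: [-0.8, -0.1, 0.1]
opening: 0.0003
```

```bash
python3 -m inch '[[-0.002,0,0.004,0,0,0,0],[0,0,0.004,0,0,0,0],[0,0,0,0,0,0,0]]'
```

```text
time_s: 9.6
eef_pos: [0.5261, 0.1414, 0.0799]
orientation: [[1.0, 0.014, -0.001], [0.014, -1.0, -0.0], [-0.001, 0.0, -1.0]]
force: [-0.2, 0.1, 0.7]
opening: 0.0001
```

```bash
python3 -m inch '[[0,0,0.003,0,0,0,0],[0,0,0.002,0,0,0,0],[0,0,0,0,0,0,0]]'
```

```text
time_s: 9.9
eef_pos: [0.5262, 0.1415, 0.0752]
orientation: [[1.0, 0.014, -0.0], [0.014, -1.0, -0.0], [-0.0, 0.0, -1.0]]
force: [-0.0, 0.1, -0.1]
opening: 0.0007
```

```bash
python3 -m inch '[[0,0,0.001,0,0,0,0],[0,0,0.001,0,0,0,0],[0,0,0,0,0,0,0]]'
```

```text
time_s: 10.2
eef_pos: [0.5263, 0.1415, 0.0734]
orientation: [[1.0, 0.014, -0.0], [0.014, -1.0, -0.0], [-0.0, 0.0, -1.0]]
force: [-0.4, -0.8, 0.2]
opening: 0.0006
```

```bash
python3 - <<'E'
from station import capture,sensors
from h import *
s=capture("scene");t=capture("wrist")
cv2.imwrite("pics/s8.png",cv2.resize(s["pixels"][125:265,160:300],None,fx=4,fy=4,interpolation=cv2.INTER_CUBIC)[:,:,::-1])
cv2.imwrite("pics/w8.png",t["pixels"][:,:,::-1])
for a in(0,5,10,15): 
    th=np.radians(a); P=[lidpt(th,.108,.121),lidpt(th,.108,.009),lidpt(th,.004,.121)]
    print(a,proj(s,P).round(1).tolist(),proj(t,P).round(1).tolist())
E
```

```text
0 [[216.0, 239.2], [241.7, 205.8], [176.5, 221.8]] [[195.7, 264.8], [381.9, 264.0], [186.2, 83.7]]
5 [[215.6, 236.4], [241.5, 202.9], [176.5, 221.7]] [[192.8, 272.1], [387.4, 271.1], [186.0, 83.7]]
10 [[214.8, 233.3], [240.9, 199.9], [176.5, 221.6]] [[189.5, 278.6], [393.6, 277.4], [185.9, 83.6]]
15 [[213.7, 230.2], [240.0, 196.8], [176.4, 221.4]] [[185.9, 284.3], [400.4, 282.9], [185.7, 83.4]]
```

View pics/s8.png

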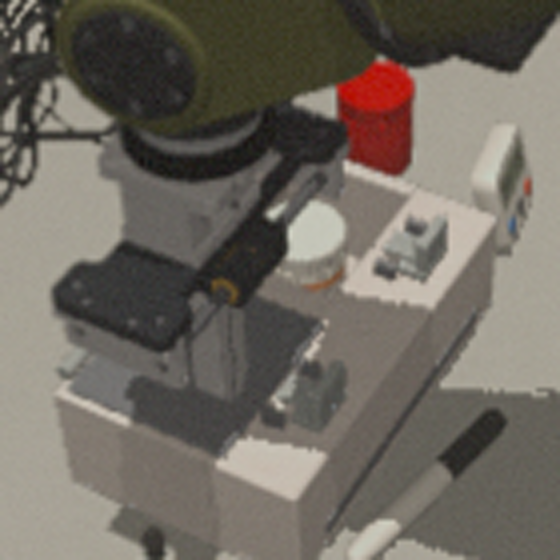

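View pics/w8.png

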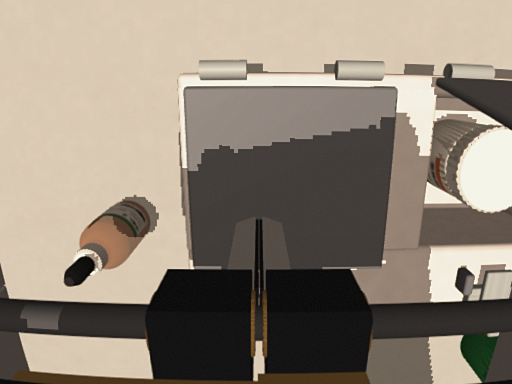

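The lid is almost flat: its corner is at (row 238, col 215), against 239.2 predicted for shut. I press on until there is contact force.

```bash
python3 -m inch '[[0,0,0.002,0,0,0,0],[0,0,0.001,0,0,0,0],[0,0,0,0,0,0,0]]'
```

```text
time_s: 10.6
eef_pos: [0.5266, 0.1416, 0.0719]
orientation: [[1.0, 0.014, 0.001], [0.014, -1.0, 0.0], [0.001, -0.0, -1.0]]
force: [-6.4, -1.5, 16.7]
opening: 0.0006
```

```bash
python3 -m inch '[[0,0,0.002,0,0,0,0],[0,0,0.001,0,0,0,0],[0,0,0,0,0,0,0]]'
```

```text
time_s: 10.9
eef_pos: [0.5269, 0.1416, 0.0713]
orientation: [[1.0, 0.014, 0.002], [0.014, -1.0, 0.0], [0.002, -0.0, -1.0]]
force: [-19.0, -3.9, 44.5]
opening: 0.0007
```

Solid stop (44 N): the lid is shut, and the tip is about 13.5 mm above the TCP. I lift and move in front of the left bolt.

```bash
python3 -m inch '[[0,0,-0.02,0,0,0,0],[0,0,-0.03,0,0,0,0],[-0.02,0.005,-0.02,0,0,0,0],[-0.025,0.005,0,0,0,0,0],[-0.025,0.005,0,0,0,0,0],[-0.02,0.003,0,0,0,0,0],[0,0,0,0,0,0,0],[0,0,0,0,0,0,0]]'; python3 - <<'E'
from station import capture,sensors,spot_point
from h import *
s=capture("scene");t=capture("wrist");tp=capture("top")
a=spot_point("bolt_left_push",s);b=spot_point("bolt_left_push",t);print(a[:2],b[:2])
if a and b: 
  for q in b[:2]: print(tri(s,a[0]["at"],t,q["at"]), atz(t,q["at"],.1))
print(proj(t,W((-.0895,.065,.1))),proj(s,W((-.0895,.065,.1))))
cv2.imwrite("pics/s9.png",cv2.resize(s["pixels"][125:265,160:300],None,fx=4,fy=4,interpolation=cv2.INTER_CUBIC)[:,:,::-1])
cv2.imwrite("pics/w9.png",t["pixels"][:,:,::-1])
E
```

```text
time_s: 11.7
eef_pos: [0.4371, 0.1223, 0.1378]
orientation: [[1.0, 0.014, 0.001], [0.014, -1.0, 0.0], [0.001, -0.0, -1.0]]
force: [0.3, -0.2, -0.6]
opening: 0.0004
[{'at': [223.7, 243.6], 'score': 0.44}] [{'at': [165.0, 258.0], 'score': 0.8}]
[0.46363845 0.12413043 0.09840727] [0.46357638 0.12379697 0.1       ]
[[259.28424882 162.68805562]] [[243.46686552 222.52758713]]
```

View pics/s9.png

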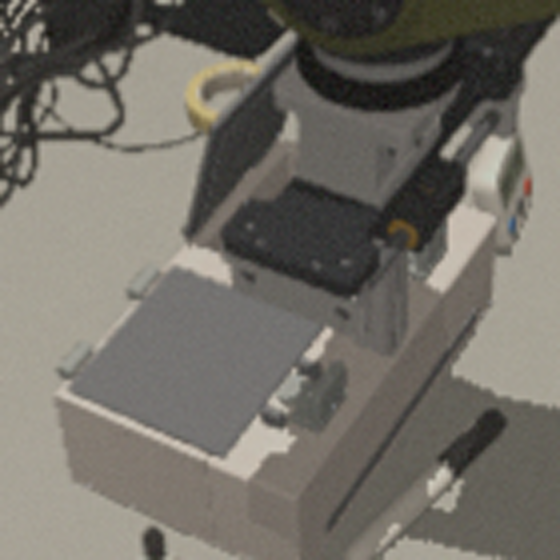

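View pics/w9.png

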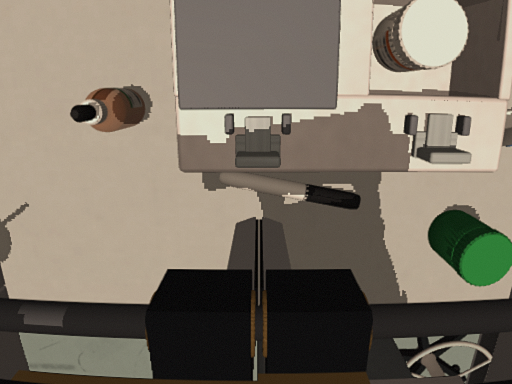

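The left lid lies flat. The bolt tab front triangulates to (0.4636, 0.1241, 0.0984), as expected. I descend in front of it.

```bash
python3 -m inch '[[0,-0.002,0.02,0,0,0,0],[0,0,0.02,0,0,0,0],[0,0,0.013,0,0,0,0],[0,0,0.007,0,0,0,0],[0,0,0,0,0,0,0],[0,0,0,0,0,0,0]]'
```

```text
time_s: 12.55
eef_pos: [0.4369, 0.1243, 0.0779]
orientation: [[1.0, 0.014, 0.001], [0.014, -1.0, 0.0], [0.001, -0.0, -1.0]]
force: [-0.2, -0.2, -0.6]
opening: 0.0006
```

```bash
python3 -m inch '[[0.006,0,0,0,0,0,0],[0.006,0,0,0,0,0,0],[0.004,0,0,0,0,0,0],[0.004,0,0,0,0,0,0],[0.004,0,0,0,0,0,0],[0,0,0,0,0,0,0]]'
```

```text
time_s: 13.15
eef_pos: [0.4609, 0.1246, 0.0774]
orientation: [[1.0, 0.014, -0.0], [0.014, -1.0, -0.0], [-0.0, 0.0, -1.0]]
force: [0.3, -0.3, 0.0]
opening: 0.0005
```

```bash
python3 - <<'E'
from station import capture,sensors
from h import *
s=capture("scene");t=capture("wrist")
print(sensors.state()["force"])
cv2.imwrite("pics/s10.png",cv2.resize(s["pixels"][180:260,200:290],None,fx=7,fy=7,interpolation=cv2.INTER_CUBIC)[:,:,::-1])
cv2.imwrite("pics/w10.png",t["pixels"][:,:,::-1])
E
```

```text
[-0.37696366  0.9932634  -0.16539471]
```

View pics/s10.png

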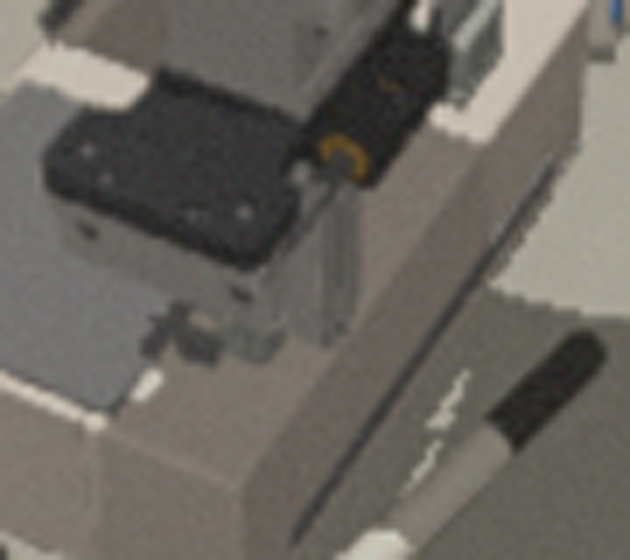

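View pics/w10.png

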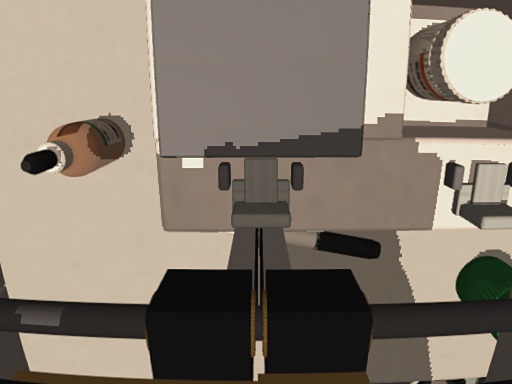

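The finger is just at the tab (wrist: tab at row 213, col 261). I keep pushing in small steps.

```bash
python3 -m inch '[[0.003,0,0,0,0,0,0],[0.003,0,0,0,0,0,0],[0.003,0,0,0,0,0,0],[0,0,0,0,0,0,0]]'
```

```text
time_s: 13.65
eef_pos: [0.4699, 0.1247, 0.0774]
orientation: [[1.0, 0.014, 0.0], [0.014, -1.0, 0.0], [0.0, -0.0, -1.0]]
force: [0.3, -0.0, 0.8]
opening: 0.0
```

```bash
python3 -m inch '[[0.003,0,0,0,0,0,0],[0.002,0,0,0,0,0,0],[0,0,0,0,0,0,0]]'
```

```text
time_s: 13.95
eef_pos: [0.4739, 0.1248, 0.0774]
orientation: [[1.0, 0.014, -0.002], [0.014, -1.0, -0.0], [-0.002, 0.0, -1.0]]
force: [-8.5, -0.4, 5.3]
opening: 0.0006
```

```bash
python3 -m inch '[[0.002,0,0,0,0,0,0],[0.002,0,0,0,0,0,0],[0,0,0,0,0,0,0]]'
```

```text
time_s: 14.25
eef_pos: [0.4742, 0.1248, 0.0775]
orientation: [[1.0, 0.014, -0.011], [0.014, -1.0, -0.001], [-0.011, 0.001, -1.0]]
force: [-39.1, -1.2, 29.4]
opening: 0.0003
```

```bash
python3 - <<'E'
from station import capture,sensors
from h import *
t=capture("wrist"); print(sensors.state()["force"],sensors.state()["eef_pos"])
for d in (0,.018): print(d,proj(t,[W((-.0898+d,.08,.11)),W((-.0898+d,.05,.11)),W((-.0818+d,.065,.11))]).round(1).tolist())
cv2.imwrite("pics/w11.png",cv2.resize(t["pixels"][120:270,170:360],None,fx=4,fy=4,interpolation=cv2.INTER_CUBIC)[:,:,::-1])
E
```

```text
[-38.82894989  -0.85732229  29.51186707] [0.47414618 0.12480759 0.07743722]
0 [[234.3, 260.9], [292.3, 260.8], [263.4, 246.9]]
0.018 [[233.5, 228.7], [293.4, 228.7], [263.5, 213.7]]
```

View pics/w11.png

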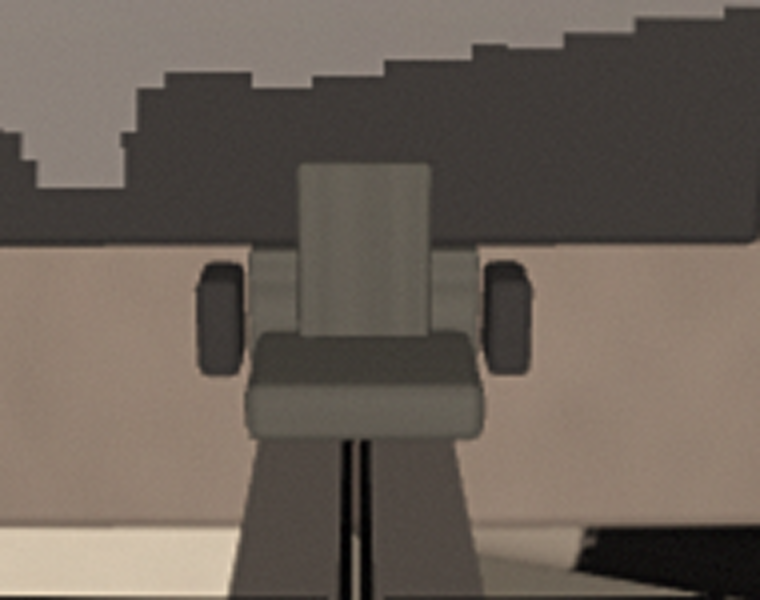

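The tongue is over the lid. The tab's front edge is at row 229 (228.7 predicted for home), against a hard stop. I back off and clear.

```bash
python3 -m inch '[[-0.012,0,0,0,0,0,0],[-0.02,0,0,0,0,0,0],[0,0,-0.03,0,0,0,0],[0,0,-0.04,0,0,0,0],[-0.02,0.03,-0.04,0,0,0,0],[-0.02,0.04,-0.03,0,0,0,0],[-0.02,0.04,0,0,0,0,0],[0,0.04,0,0,0,0,0],[0,0.04,0,0,0,0,0],[0,0.04,0,0,0,0,0],[0,0.04,0,0,0,0,0],[0,0,0,0,0,0,0]]'; python3 -m inch '[[0,0.04,0,0,0,0,0],[0,0.04,0,0,0,0,0],[0,0.04,0,0,0,0,0],[0,0,0,0,0,0,0],[0,0,0,0,0,0,0]]'; python3 - <<'E'
from station import capture,sensors
from h import *
s=capture("scene");t=capture("top")
print(proj(t,[W((-.0898+d,.065,.11)) for d in(0,.018)]),proj(s,[W((-.0898+d,.065,.11)) for d in(0,.018)]))
cv2.imwrite("pics/s12.png",cv2.resize(s["pixels"][110:310,150:350],None,fx=3,fy=3,interpolation=cv2.INTER_CUBIC)[:,:,::-1])
cv2.imwrite("pics/t12.png",cv2.resize(t["pixels"][120:270,160:360],None,fx=4,fy=4,interpolation=cv2.INTER_CUBIC)[:,:,::-1])
E
```

```text
time_s: 15.5
eef_pos: [0.3929, -0.1449, 0.2125]
orientation: [[1.0, 0.01, 0.0], [0.01, -1.0, -0.001], [0.0, 0.001, -1.0]]
force: [0.1, 0.8, 0.1]
opening: 0.0004
time_s: 16.0
eef_pos: [0.3947, -0.2612, 0.2122]
orientation: [[1.0, 0.013, -0.0], [0.013, -1.0, 0.0], [-0.0, -0.0, -1.0]]
force: [-0.1, -0.0, -1.1]
opening: 0.0004
[[223.73323965 214.76575406]
 [223.60292832 206.76056939]] [[243.50613733 219.51474881]
 [236.24627684 216.54493139]]
```

View pics/s12.png

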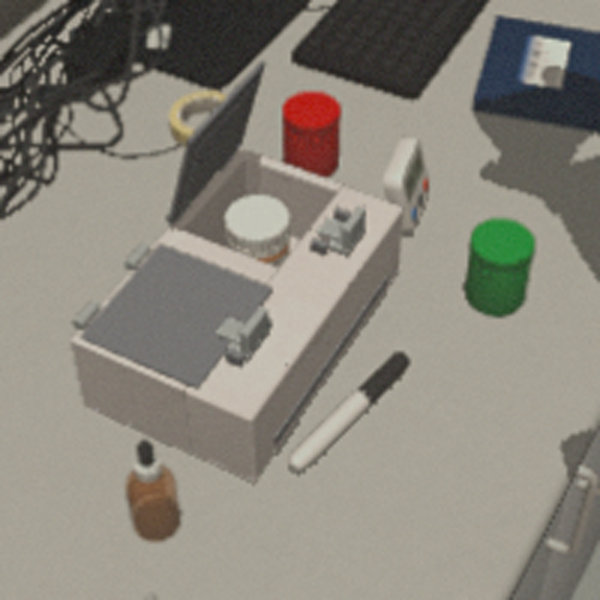

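View pics/t12.png

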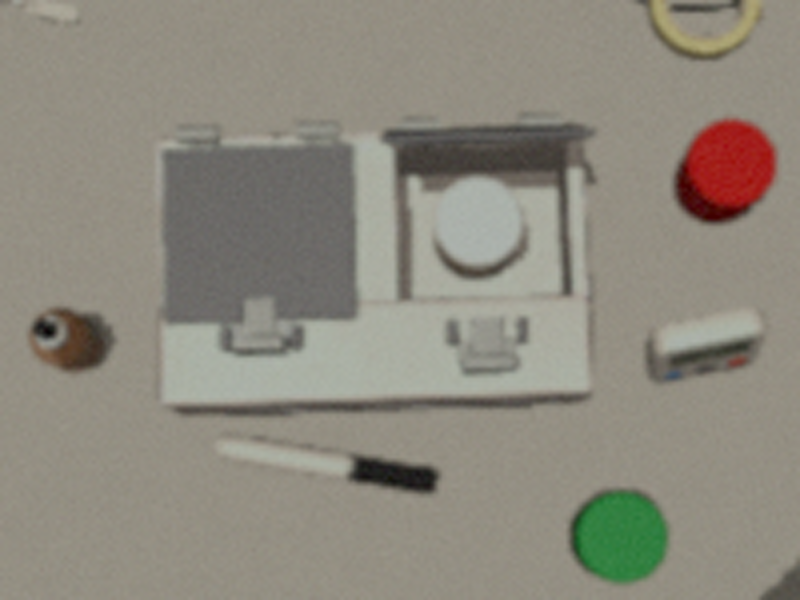

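The left lid is shut and its bolt tongue lies over it: the tab is at (t12: 260,348), or row 207, with 206.8 predicted for home. The right lid is still up with its bolt back, and everything else is where it was.

```bash
python3 - <<'E'
from station import bot
print(bot.finish_job())
E
```

```text
the job is handed in; nothing more can be done
None
```

The left lid, over the beaker, is shut, and I then pushed its bolt fully home. I handed the job in at about 16 s of the 42 s allowed, with the arm clear of everything.

**What I did:** I swung the left lid down with the closed fingertips from behind and pressed until it met a hard stop at about 44 N. Then I pushed the left bolt forward to its end stop at about 39 N.

**What went wrong:** on the first try the fingertips stood on the lid's free edge instead of behind it. They pressed along the lid with about 48 N at the wrist and moved it only to about 60°. The camera views showed the real fingertips about 30 mm higher than the stated 19 mm ahead of the tool centre point. I backed off and repeated the approach lower and further back, which worked.

**Last checks:**
- **Left bay:** in both fixed views the lid lies flat with the bolt's tongue over its edge. The bolt tab is within about 1 pixel of its predicted home position.
- **Right bay:** its lid is still up, its bolt is drawn back, and the white pot is in place.
- **Everything else:** the timer, dropper bottle, marker and the red and green look-alikes look undisturbed.
- **Not checked:** the beaker is hidden under the shut lid, so I could not see it at the end. It was standing normally when last seen, and the fingers never entered its bay.

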